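Snap a power supply onto the mounting rail of a trainer panel

ROBOT

A 6-joint arm with a two-finger parallel gripper is mounted at the origin on a cart in front of the work surface, level with it; the furniture and walls round the work are solid. World frame = base frame: x ahead of the robot, y to its left, z up, the work surface at z = 0. Lengths are in m, angles in degrees, forces in N, time in s.
With the tool pointing down it reaches from about 0.25 to 0.725 m from the base axis. Payload 9.7 kg.
Tool frame: the origin (TCP) lies at the very end of the fingers, on their centre line; the grasp point (between the pads) lies 19 mm behind it; z points along the fingers, y is the line along which they close (so a half turn about z gives the same grasp; the last joint's range is limited). The gripper opens to 85 mm and grips with 20 to 120 N. Pads are 22 mm wide; open, the fingers measure 114 mm over their backs; the gripper's body (76 mm by 85 mm) begins 54 mm behind the grasp point. The pads swing forward as they close: fully open they stand 13 mm farther back than shut.
Start: joints at [77.006, 4.979, 10.078, 95.1, 0, 90], TCP at [0.124, 0.536, 0.201] pointing down, gripper open.
Joint ranges: [-179.16, 179.16], [-48.56, 103.87], [-65.8, 70.77], [-126.05, 130.52], [-82.76, 87.17], [-180, 180]. Speed limits (degrees/s): [127.2, 127.2, 147.25, 180, 180, 180].

INTERFACE

Orientations are given as [roll, pitch, yaw] about the fixed x, y, z axes, in that order (R = Rz(yaw) Ry(pitch) Rx(roll)).
In Python, from workcell import bot, viewer, finder gives the robot as it stands. The module is installed in compiled form; this text tells all that it offers.
- The arm moves only by the shell command python3 -m inch 'ROWS' [FORCE]. ROWS is JSON, a list that holds one entry, the list of rows, each a list of 7 numbers: the opening in per cent of the stroke, from 0 (shut) to 100 (fully open), then the shift along the tool's x, y, z in mm, then the turn, a rotation vector about the tool's x, y, z in degrees. In form: [[[grip, tx, ty, tz, ax, ay, az], ...]]. A call has 1 to 8 rows; each row shifts and turns the commanded pose from where the row before left it, along the tool's axes as they then stand; what a row does not reach is not made up. A row lasts 1/8 s, in which the tool goes at most 62.5 mm and 10.7 degrees, less where a joint would pass 70% of its speed; a pose out of reach is approached as far as the arm can. A call with a gripper value outside its range is refused whole. The fingers move at their own pace and stop on an object; FORCE is the grip in N (left out, the last holds). Time passes only in rows, so rows that do not move let the fingers close. It gives the time, the measured TCP pose, the force, the opening and the grip force at its end, in the units of the state.
- bot.get_obs(): the state, without advancing time (a new reading comes with each control period).
- viewer.camera(name): name is "side" or "top" or "wrist"; returns a dict with "pixels" (480x640x3 uint8, red, green, blue), "vfov" (degrees; the focal length in pixels is half the picture's height over the tangent of half this angle, whatever the lens; pixels are square), "cx", "cy" (the principal point, pixels), "k1" (the pictures are not rectified: a ray, as slopes to the right and down, at radius r is drawn at 1 + k1 r^2 times it, then the intrinsics apply), "R" (3x3) and "t" (3): a world point X has camera coordinates R X + t. Camera axes: x right, y down, z forward; pixel columns grow to the right and rows downward; lengths in m; the calibration is good to about 2 mm. A picture is of the moment at which its call begins. There is no depth.
- bot.job_done(): hands the job in; it is judged then, once.
Trained networks look in the newest picture that a camera, given by its name, has taken for a name from the list of things; names that differ only in an ending like _2 or _b are one class to them, and where a whole thing is asked for, a point or a joint stands for the part that bears it (a point fixed in the world has none). Each returns a list of dicts, best first, with "conf" (0 to 1); they miss things now and then, are a little off and sometimes report something else, mostly with a low value. They report only what shows in the picture. A call takes as long as a camera call.
- finder.outline_of(camera, thing): "pixels" (480x640 bool, what is visible of it) and "extent" ([centre column, centre row, width, height] in pixels, round what is visible of it).
- finder.mark_of(camera, thing): "position" ([column, row] in pixels: a listed point, or the origin of a listed thing).
The state is a dict: "time": time; "q": joint angles; "qd": joint speeds; "joint_efforts": joint torques, N m; "ee_pos": TCP position; "tcp_rot": TCP orientation; "wrist_force": force on the tool from outside, world axes, zero at the start; "torque": the same for the moment, N m; "opening": finger opening in m; "grasp_force": force on a finger pad.
Only numpy, scipy, OpenCV 4.12 (cv2) and the standard library are available. Lean on these libraries where they do the work, as an engineer would, in place of code of your own. Each camera call takes 0.05 s, during which the arm holds its last target. There are 200 camera calls.

TASK

Mount the loose grey power supply on the steel rail of the sloped trainer panel, in the free stretch between the white breaker and the row of terminals: hook the lip on its back over the rail's upper edge while its lower end is still raised, then rock the lower end down until the orange sprung foot clicks behind the rail's lower edge and the unit sits square on the rail. Let go of it, and leave the two loose hand tools where they lie.

Things in the scene. Friction and masses are not known exactly. Their poses are not given: they have to be found in the camera images.
- psu_center (a point): Centre of the loose power supply: light grey box, 90 mm long (x), 45 mm wide (y), 54 mm deep (z, -27 to +27), 0.3 kg, flat sides, gripped across the 45 mm width. Axes: +x to its hook (upper) end, +z out of its front. Starts on its back on the bench, front up, hook end away from the robot. Its seat plane (underside of the case) is z = -17 mm; hook block, lip, cheeks and foot stand 10 mm below that.
- psu_groove (a point): Inner corner of the groove that takes the rail's upper edge: x = +18, z = -17 mm from psu_center, same axes; 44 mm wide block behind it, to x = +25. The groove opens towards -x, with the lip below. It takes the edge with the unit's lower end raised 10 to 20 degrees off the rail. Pushed down flat, the rigid lip only lands on the rail.
- psu_lip (a point): On the rigid lip, near its tip: x = +14.8, z = -23.2 mm from psu_center, same axes. The lip is 2.4 mm thick, reaches 3.5 mm out from the hook block, and leaves a 5 mm gap to the seat plane above it.
- psu_foot (a joint): Travel in m of the orange sprung foot at the lower (-x) end: 0 fully out (both at rest and clicked in), up to 0.0045 pushed back. 18 mm wide; its catch reaches to x = -14.5 mm of psu_center, top 3.3 mm below the seat plane, with a ramp under it that the rail's lower edge pushes back. About 10 N pressed on psu_shoulder clicks it in. Its pull tab ends at x = -53 mm.
- psu_shoulder (a point): Middle of the lower shoulder of the front (green terminal strip with screws), the place to press the lower end down: x = -34, z = +13 mm from psu_center, same axes; shoulder 33 mm long (x -45 to -12) and 45 mm wide. The nose next to it (x -12 to +26 mm) stands 14 mm higher. As the hooked unit rocks down about the rail's upper edge this point swings down 10 mm and about 6 mm towards the robot, so press along that arc.
- rail (a point): Middle of the fixed steel rail, on its face. Axes: x up the panel's slope (away from the robot), y along the rail, z out of the panel, 18 degrees from vertical towards the robot. Rail 35 mm wide (x -17.5 to +17.5), 222 mm long, flanges 2.5 mm thick overhang its channel 6 mm each side, face 15 mm above the panel. With the unit home, psu_center is at z = +17 mm, x about 0, axes parallel to these.
- rail_upper_edge (a point): Middle of the rail's upper edge, on its face: x = +17.5 mm from rail, same axes. Free stretch of rail: y -68 to +68 mm, then a white breaker on the +y side (70 mm high above the face) and terminals on the -y side (44 mm high). A grey wiring duct lies further up at x = +54 to +79 mm from here, 13 mm above the face. The panel's lower edge is 54 mm below the rail's middle.
- side_cutter: Side cutter with teal handles, 131 mm long, loose on the bench to the right, a bystander. Origin under its middle.
- terminal_screwdriver: Small screwdriver with a blue handle, 144 mm long, loose on the bench to the right, a bystander. Origin under its middle.

How it is judged:
By the outcome, as a careful person would: the job done as asked, in the order asked, and still so for the second after the job is handed in, with the robot touching nothing.
It also fails if it takes over 48 s, if anything falls off the work surface, if the arm or the gripper's body presses on something with over 40 N, if the wrist force passes 120 N, or if a joint passes its speed limit or range.

## Working session

There is one attempt and no reset: what is moved stays moved. The work goes in short steps, Python scripts to look and compute and a shell command to move; the robot and the scene stay as the last step left them, time stands still between calls to the robot, and variables do not carry over. Pictures are saved under pics/ and viewed, at most 10 in all, crops included, and the job is handed in when it is done.

```bash
mkdir -p pics; cat > h.py <<'E'
import numpy as np, cv2
from scipy.optimize import least_squares
from scipy.spatial.transform import Rotation as Ro
from workcell import bot, viewer, finder
def K(c):
    f=240/np.tan(np.radians(c["vfov"]/2)); return np.array([[f,0,c["cx"]],[0,f,c["cy"]],[0,0,1.]])
def proj(c,X):
    p=np.atleast_2d(X)@np.array(c["R"]).T+c["t"]; s=p[:,:2]/p[:,2:]; r2=(s**2).sum(1,keepdims=True)
    s=s*(1+c["k1"]*r2); k=K(c); return s*k[0,0]+[c["cx"],c["cy"]]
def tri(obs):
    f=lambda X:np.concatenate([(proj(c,X)[0]-p) for c,p in obs])
    r=least_squares(f,[0.45,0,0.05]); return r.x, np.sqrt(np.mean(r.fun**2))
def save(c,n): cv2.imwrite("pics/"+n,c["pixels"][:,:,::-1])
E
python3 - <<'E'
from h import *
o=bot.get_obs(); print(o["time"],o["ee_pos"],o["tcp_rot"],o["opening"])
C={}
ims=[]
for n in ["side","top","wrist"]:
    c=viewer.camera(n); C[n]=c; save(c,n+"0.png"); print(n,c["vfov"],c["k1"],"pos",-np.array(c["R"]).T@c["t"])
    for t in ["psu_center","psu_groove","psu_lip","psu_shoulder","psu_foot","rail","rail_upper_edge"]:
        m=finder.mark_of(n,t)
        print(n,t,[(np.round(d["position"],1).tolist(),round(d["conf"],2)) for d in m[:2]])
        if m: C[n,t]=m[0]["position"]
for t in ["psu_center","psu_groove","psu_shoulder","rail","rail_upper_edge"]:
    ob=[(C[n],C[n,t]) for n in ["side","top"] if (n,t) in C]
    if len(ob)>1: print(t,tri(ob))
cv2.imwrite("pics/st.png",cv2.resize(np.hstack([C["side"]["pixels"],C["top"]["pixels"]])[:,:,::-1],(800,300)))
E
```

```text
0.0 [0.1236113  0.53563488 0.20047892] [-1.79922315e+02  1.24488761e-03  1.67004321e+02] 0.08543831855759804
side 47.07732967597099 0.02323706926124647 pos [ 0.53845641 -0.8161541   0.49109733]
side psu_center [([261.2, 258.8], 0.74)]
side psu_groove [([272.8, 271.5], 0.78)]
side psu_lip [([269.2, 274.0], 0.76)]
side psu_shoulder [([238.9, 248.6], 0.58)]Traceback (most recent call last):
  File "<stdin>", line 8, in <module>
ValueError: it knows: psu_center, psu_groove, psu_lip, psu_shoulder, rail, rail_upper_edge, side_cutter, terminal_screwdriver
```

View pics/side0.png

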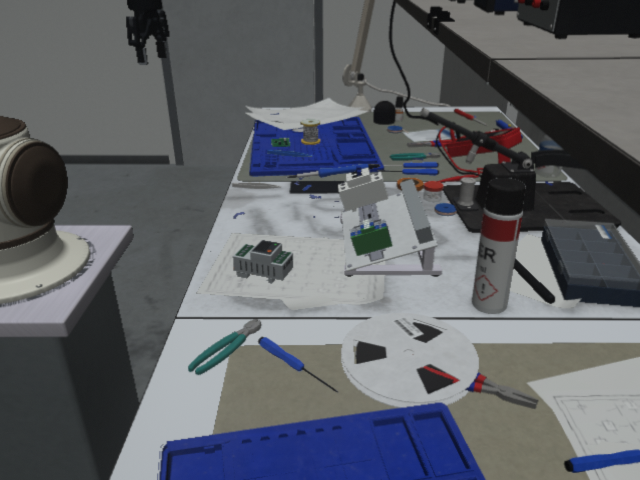

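The side view shows the PSU at about (262,260), the panel at about (388,230) with the white breaker at (362,190) and the green terminals at (372,238). The tools are at (225,348) and (298,362).

```bash
cat > look.py <<'E'
from h import *
def look(cams,things,tag):
    C={}
    for n in cams:
        c=viewer.camera(n); C[n]=c; save(c,n+tag+".png")
        for t in things:
            m=finder.mark_of(n,t)
            print(n,t,[(np.round(d["position"],1).tolist(),round(d["conf"],2)) for d in m[:2]])
            if m: C[n,t]=np.array(m[0]["position"])
    for t in things:
        ob=[(C[n],C[n,t]) for n in cams if (n,t) in C]
        if len(ob)>1: x,e=tri(ob); print(t,x.round(4),"rms px",round(e,2))
    return C
E
python3 - <<'E'
from look import *
C=look(["side","top"],["psu_center","psu_groove","psu_lip","psu_shoulder","rail","rail_upper_edge"],"1")
print(bot.get_obs()["time"]); print("top pos",-np.array(C["top"]["R"]).T@C["top"]["t"])
E
```

```text
side psu_center [([261.4, 261.7], 0.79)]
side psu_groove [([274.9, 271.4], 0.97), ([240.6, 251.9], 0.55)]
side psu_lip [([271.3, 275.3], 0.77)]
side psu_shoulder [([243.5, 252.0], 0.9)]
side rail [([370.8, 220.4], 0.97)]
side rail_upper_edge [([380.3, 222.8], 0.64)]
top psu_center []
top psu_groove [([335.6, 273.9], 0.61), ([438.3, 301.3], 0.25)]
top psu_lip []
top psu_shoulder [([323.2, 298.5], 0.81)]
top rail [([274.0, 170.6], 0.61)]
top rail_upper_edge [([271.2, 160.0], 0.78)]
psu_groove [ 0.4485 -0.0382  0.0143] rms px 1.11
psu_shoulder [ 0.4014 -0.0185  0.0402] rms px 1.37
rail [0.6162 0.0664 0.0573] rms px 0.44
rail_upper_edge [0.6348 0.0723 0.0498] rms px 0.78
0.95
top pos [ 0.45108545 -0.0337856   0.98427363]
```

View pics/top1.png

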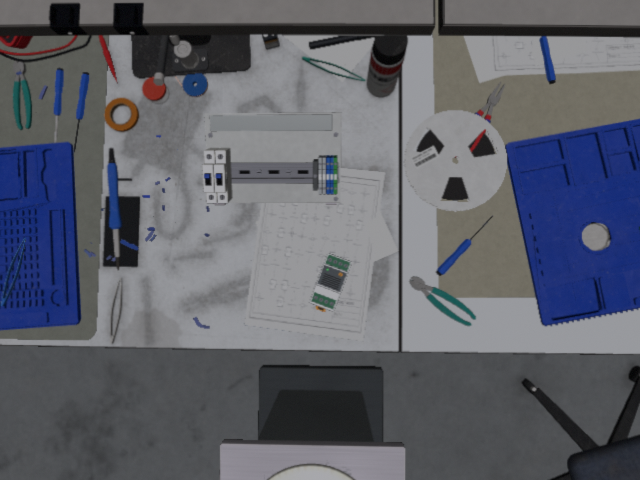

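The top view shows the PSU at about (331,282), hook end up-right, foot at (320,308). The rail runs horizontally from (230,172) to (318,172) between the breaker on the left and the terminals on the right. Next I fit planar poses with the known heights.

```bash
cat > fit.py <<'E'
from h import *
P={"psu_center":[0,0,0],"psu_groove":[.018,0,-.017],"psu_lip":[.0148,0,-.0232],"psu_shoulder":[-.034,0,.013]}
def fitpsu(obs,z=.027,x0=(.42,-.03,-.4)):
    T=lambda p,X:Ro.from_euler("z",p[2]).apply(X)+[p[0],p[1],z]
    f=lambda p:np.concatenate([proj(c,T(p,P[t]))[0]-u for c,t,u in obs])
    return least_squares(f,x0,loss="soft_l1",f_scale=1.5)
E
python3 - <<'E'
from look import *; from fit import *
C=look(["side","top"],list(P),"2")
obs=[(C[n],t,C[n,t]) for n in ["side","top"] for t in P if (n,t) in C]
r=fitpsu(obs); print(r.x,np.degrees(r.x[2]),r.fun.round(1))
# outline in top
for n in ["top"]:
    m=finder.outline_of(n,"psu_center")
    for d in m[:1]:
        k=np.argwhere(d["pixels"])[:,::-1].astype(np.float32); print(d["conf"],d["extent"],cv2.minAreaRect(k))
c=C["top"]; p=r.x
R=Ro.from_euler("z",p[2])
for X in [[-.045,.0225,.013],[-.045,-.0225,.013],[.026,.0225,.027],[.026,-.0225,.027],[.045,0,.013]]: print(X,proj(c,R.apply(X)+[p[0],p[1],.027])[0].round(1))
im=c["pixels"][130:330,190:390,::-1]; cv2.imwrite("pics/topcrop.png",cv2.resize(im,(600,600),interpolation=2))
E
```

```text
side psu_center [([263.6, 260.8], 0.94), ([274.9, 271.4], 0.39)]
side psu_groove [([272.6, 269.5], 0.72)]
side psu_lip [([270.3, 276.4], 0.75)]
side psu_shoulder [([243.9, 249.0], 0.96), ([263.3, 260.0], 0.68)]
top psu_center [([329.0, 280.7], 0.83)]
top psu_groove [([333.8, 271.7], 0.85)]
top psu_lip []
top psu_shoulder [([321.9, 300.3], 0.76)]
psu_center [ 0.4331 -0.0275  0.0285] rms px 0.47
psu_groove [ 0.4483 -0.0355  0.0165] rms px 0.51
psu_shoulder [ 0.4004 -0.0162  0.0445] rms px 0.64
[ 0.4315463  -0.02765778 -0.39751624] -22.77600267994638 [-0.2  0.8  0.8  3.1  1.6 -1.1  1.1  1.9  0.2  1.6 -0.4  0.8 -0.8  0.8]
0.97 [330.4, 283.3, 41.9, 56.2] ((329.8082275390625, 283.6781005859375), (26.334259033203125, 56.64791488647461), 20.556047439575195)
[-0.045, 0.0225, 0.013] [306.1 301.8]
[-0.045, -0.0225, 0.013] [330.8 312.6]
[0.026, 0.0225, 0.027] [322.8 262.7]
[0.026, -0.0225, 0.027] [347.8 273.6]
[0.045, 0, 0.013] [339.7 257.8]
```

View pics/topcrop.png

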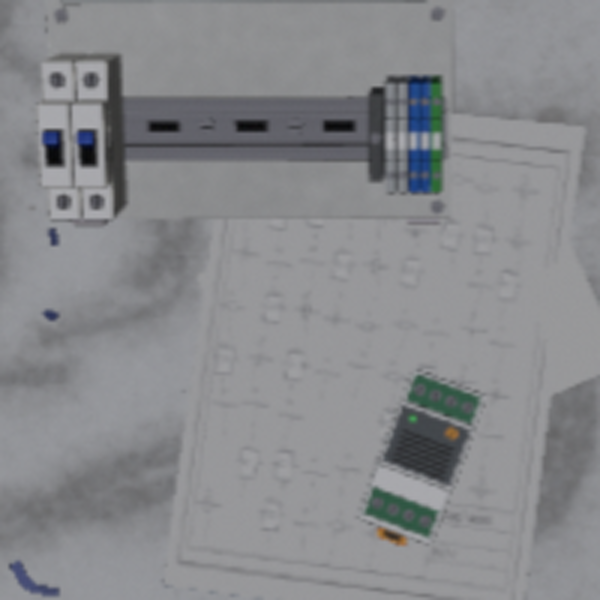

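```bash
cat > plan.py <<'E'
from h import *
def plan(p1,e1,n=None,e0=None,p0=None):
    "print tool-frame steps from the measured (or given) pose to p1, euler e1 (deg); interpolates euler angles"
    o=bot.get_obs(); p0=np.array(o["ee_pos"] if p0 is None else p0); e0=np.array(o["tcp_rot"] if e0 is None else e0,float)
    d=np.array(e1,float)-e0; d[0]=(d[0]+180)%360-180
    p1=np.array(p1,float)
    if n is None: n=int(max(np.ceil(np.linalg.norm(p1-p0)/.06),np.ceil(np.abs(d).max()/10.5),1))
    R=lambda s:Ro.from_euler("xyz",e0+s*d,degrees=True)
    for i in range(n):
        A,B=R(i/n),R((i+1)/n)
        t=A.inv().apply((p1-p0)/n)*1e3; w=np.degrees((A.inv()*B).as_rotvec())
        print(",".join("%.1f"%v for v in [*t,*w]))
E
python3 -c "
from plan import *
plan([.43,-.027,.2],[-180,0,-19])"
```

```text
-23.6,-26.6,0.1,-0.0,0.0,10.3
-28.0,-22.0,0.1,-0.0,0.0,10.3
-31.5,-16.6,0.1,-0.0,0.0,10.3
-34.0,-10.7,0.1,-0.0,0.0,10.3
-35.3,-4.4,0.1,-0.0,0.0,10.3
-35.5,2.0,0.1,-0.0,0.0,10.3
-34.6,8.3,0.1,-0.0,0.0,10.3
-32.6,14.4,0.1,-0.0,0.0,10.3
-29.4,20.0,0.1,-0.0,0.0,10.3
-25.4,25.0,0.1,-0.0,0.0,10.3
-20.5,29.1,0.1,-0.0,0.0,10.3
-14.9,32.3,0.1,-0.0,0.0,10.3
-8.9,34.5,0.1,-0.0,0.0,10.3
-2.6,35.5,0.1,-0.0,0.0,10.3
3.9,35.4,0.1,-0.0,0.0,10.3
10.1,34.1,0.1,-0.0,-0.0,10.3
16.1,31.8,0.1,-0.0,-0.0,10.3
21.5,28.4,0.1,-0.0,-0.0,10.3
```

```bash
python3 -m inch '[[[100,-24,-27,0,0,0,10.3],[100,-28,-22,0,0,0,10.3],[100,-31,-17,0,0,0,10.3],[100,-34,-11,0,0,0,10.3],[100,-35,-4,0,0,0,10.3],[100,-35,2,0,0,0,10.3],[100,-35,8,0,0,0,10.3],[100,-33,14,0,0,0,10.3]]]' && python3 -m inch '[[[100,-29,20,0,0,0,10.3],[100,-25,25,0,0,0,10.3],[100,-20,29,0,0,0,10.3],[100,-15,32,0,0,0,10.3],[100,-9,34,0,0,0,10.3],[100,-3,35,0,0,0,10.3],[100,4,35,0,0,0,10.3],[100,10,34,0,0,0,10.3]]]' && python3 -m inch '[[[100,16,32,0,0,0,10.3],[100,21,28,0,0,0,10.3],[100,0,0,0,0,0,0]]]'
python3 - <<'E'
from look import *; from fit import *
C=look(["wrist"],list(P)+["rail","rail_upper_edge"],"3")
c=C["wrist"]; print(-np.array(c["R"]).T@c["t"], bot.get_obs()["time"])
obs=[(c,t,C["wrist",t]) for t in P if ("wrist",t) in C]
if len(obs)>1: r=fitpsu(obs); print(r.x,np.degrees(r.x[2]),r.fun.round(1))
E
```

```text
time: 2.5
ee_pos: [0.2595, 0.2843, 0.2013]
tcp_rot: [180.0, -0.0, 84.3]
wrist_force: [1.0, 1.1, 0.1]
opening: 0.0856
grasp_force: 0.0
time: 3.5
ee_pos: [0.3968, 0.0238, 0.2013]
tcp_rot: [-179.4, -0.0, 2.9]
wrist_force: [1.8, 0.6, 0.3]
opening: 0.0856
grasp_force: 0.0
time: 3.88
ee_pos: [0.423, -0.0918, 0.1995]
tcp_rot: [-177.1, 0.5, -14.3]
wrist_force: [0.3, 0.5, -0.3]
opening: 0.0854
grasp_force: 0.0
wrist psu_center [([270.3, 224.0], 0.69)]
wrist psu_groove [([476.5, 102.6], 0.62)]
wrist psu_lip []
wrist psu_shoulder [([269.1, 258.8], 0.56)]
wrist rail [([105.6, 62.7], 0.73)]
wrist rail_upper_edge [([91.8, 41.1], 0.62)]
[ 0.48975398 -0.11739124  0.37130782] 4.225
[ 0.42863305 -0.03919341 -0.59302815] -33.97801000759231 [  10.6   -0.2 -188.1  102.8   -0.    -2.8]
```

View pics/wrist3.png

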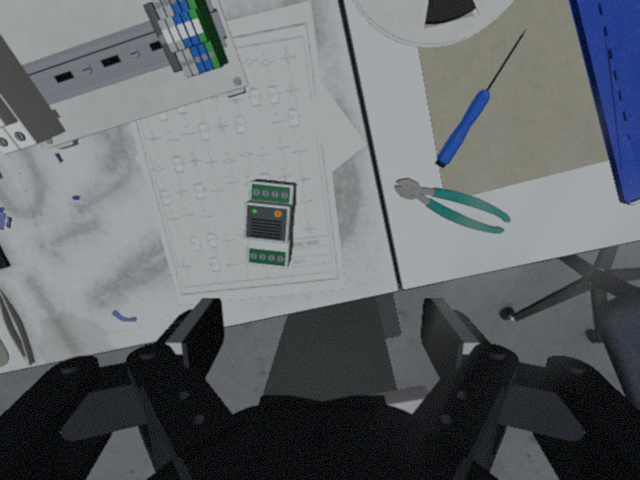

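The wrist view shows the PSU at (270,225), roughly aligned with the tool, and the rail at upper left. The arm stands further right than planned, so I'll read its settled state.

```bash
python3 -m inch '[[[100,0,0,0,0,0,0]]]'
python3 - <<'E'
from look import *; from fit import *
C=look(["wrist"],list(P)+["rail","rail_upper_edge"],"4")
c=C["wrist"]; o=bot.get_obs(); print(-np.array(c["R"]).T@c["t"], o["time"],o["ee_pos"],o["tcp_rot"])
obs=[(c,t,C["wrist",t]) for t in P if ("wrist",t) in C]
if len(obs)>1: r=fitpsu(obs); print(r.x,np.degrees(r.x[2]),r.fun.round(1))
m=finder.outline_of("wrist","psu_center")
k=np.argwhere(m[0]["pixels"])[:,::-1].astype(np.float32); print(cv2.boxPoints(cv2.minAreaRect(k)).round(1))
cv2.imwrite("pics/w4c.png",cv2.resize(c["pixels"][0:300,0:400,::-1],(800,600),interpolation=2))
E
```

```text
time: 4.35
ee_pos: [0.4231, -0.0872, 0.2002]
tcp_rot: [-177.1, 0.4, -13.7]
wrist_force: [-0.3, -0.1, 0.1]
opening: 0.0853
grasp_force: 0.0
wrist psu_center [([277.5, 220.4], 0.62)]
wrist psu_groove []
wrist psu_lip []
wrist psu_shoulder [([272.4, 256.1], 0.92)]
wrist rail [([109.0, 59.7], 0.6)]
wrist rail_upper_edge [([95.7, 36.3], 0.74)]
[ 0.48987584 -0.1120336   0.37215029] 4.7 [ 0.42307261 -0.08798359  0.20003247] [-177.12145331    0.44598879  -13.78836896]
[ 0.43172706 -0.0314191  -0.36117828] -20.693991330317047 [-0.1  0.9  0.1 -0.9]
[[244.6 264.7]
 [251.5 175.8]
 [301.9 179.7]
 [295.1 268.5]]
```

View pics/w4c.png

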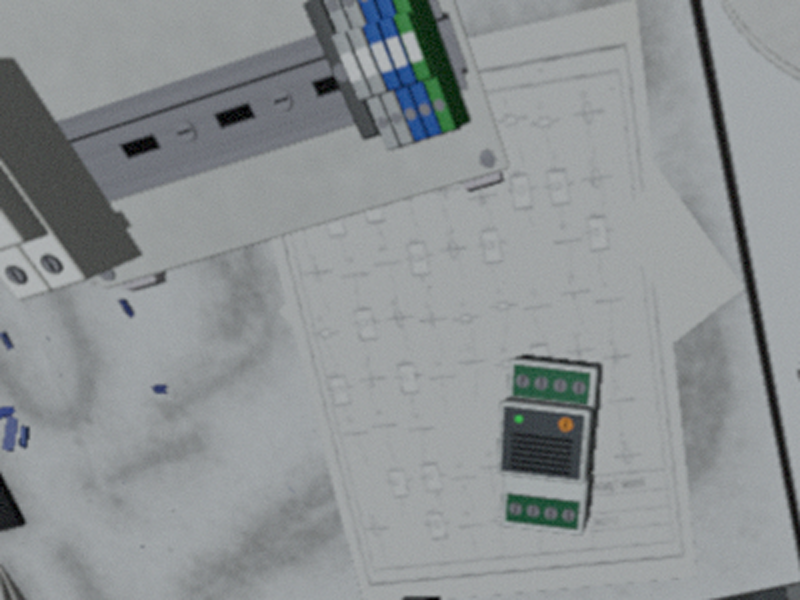

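The crop shows the PSU's nose with its top corners at about (252,201) and (295,206) full scale. The rail's lower edge runs from about (54,101) to (172,64). I'll fit the rail from all the marks and back-project the PSU corners for its yaw.

```bash
cat >> fit.py <<'E'
Q={"rail":[0,0,0],"rail_upper_edge":[.0175,0,0]}
Rr=lambda yaw:Ro.from_euler("ZY",[yaw,-np.radians(18)])
def fitrail(obs,lines=(),x0=(.62,.066,.057,0.)):
    # lines: (cam, pixel, rail-x) points on an edge at that rail x, z=0; their rail y is free
    n=len(lines)
    def f(p):
        T=lambda X:Rr(p[3]).apply(X)+p[:3]
        return np.concatenate([proj(c,T(Q[t]))[0]-u for c,t,u in obs]+[proj(c,T([x,p[4+i],0]))[0]-u for i,(c,u,x) in enumerate(lines)])
    return least_squares(f,list(x0)+[0]*n,loss="soft_l1",f_scale=1.5)
def back(c,u,z):
    k=K(c); s=(np.array(u)-[c["cx"],c["cy"]])/k[0,0]; q=s.copy()
    for _ in range(9): q=s/(1+c["k1"]*(q@q))
    R=np.array(c["R"]); d=R.T@[q[0],q[1],1]; o=-R.T@c["t"]; return o+d*(z-o[2])/d[2]
E
python3 - <<'E'
from look import *; from fit import *
C=look(["side","top","wrist"],list(P)+list(Q),"5")
N=["side","top","wrist"]
ob=[(C[n],t,C[n,t]) for n in N for t in Q if (n,t) in C]
w,tp=C["wrist"],C["top"]
L=[(w,np.array(u),x) for u,x in [((54,101),-.0175),((172,64),-.0175)]]
L+=[(tp,np.array(u),x) for u,x in [((190+125/3,130+157/3),-.0175),((190+368/3,130+160/3),-.0175),((190+125/3,130+97/3),.0175),((190+368/3,130+97/3),.0175)]]
for l in (L,[]):
    r=fitrail(ob,l); print("rail",r.x[:4].round(4),np.degrees(r.x[3]),r.fun.round(1))
op=[(C[n],t,C[n,t]) for n in N for t in P if (n,t) in C]
r=fitpsu(op); print("psu",r.x,np.degrees(r.x[2]),r.fun.round(1))
yaw=lambda a,b:np.degrees(np.arctan2(*(b-a)[1::-1]))
B=lambda u,z,c=w:back(c,u,z)
for a,b,z in [((251.5,201),(295,206),.054),((253,262.5),(291,265.5),.040)]:
    a,b=B(a,z),B(b,z); print("edge",a.round(4),b.round(4),np.linalg.norm(a-b),yaw(a,b)+90)
E
```

```text
side psu_center [([260.9, 258.3], 0.64)]
side psu_groove [([273.5, 271.0], 0.72)]
side psu_lip [([271.3, 274.2], 0.61)]
side psu_shoulder [([240.9, 246.5], 0.55)]
side rail [([369.5, 218.2], 0.93)]
side rail_upper_edge [([376.5, 220.2], 0.86)]
top psu_center [([329.8, 282.5], 0.58)]
top psu_groove [([333.0, 273.6], 0.8)]
top psu_lip [([276.3, 171.7], 0.48)]
top psu_shoulder [([321.2, 299.9], 0.72)]
top rail [([275.2, 171.8], 0.61)]
top rail_upper_edge [([274.2, 163.4], 0.65)]
wrist psu_center [([274.4, 218.9], 0.74)]
wrist psu_groove []
wrist psu_lip []
wrist psu_shoulder [([272.6, 257.9], 0.93)]
wrist rail [([108.0, 59.2], 0.73)]
wrist rail_upper_edge [([94.1, 40.7], 0.8)]
psu_center [ 0.4332 -0.0305  0.0332] rms px 1.84
psu_groove [ 0.4473 -0.0339  0.0125] rms px 0.42
psu_lip [ 0.5339  0.0665 -0.0436] rms px 38.09
psu_shoulder [ 0.3991 -0.0199  0.0493] rms px 2.11
rail [0.6106 0.0647 0.0601] rms px 1.36
rail_upper_edge [0.6266 0.07   0.0589] rms px 1.5
rail [0.6117 0.0679 0.0551 0.007 ] 0.40292218799721774 [-0.7  2.8  1.7 -1.9 -2.   2.3 -1.3  0.3 -0.4 -0.3  1.3 -4.4 -0.1 -0.5
 -0.2 -0.5 -0.   2.1 -0.   1.1  0.   1.4 -0.   1.4]
rail [0.6101 0.0657 0.0579 0.1188] 6.808839150504805 [-1.5  2.   0.9 -3.2 -0.9  2.9 -1.2  1.   0.4  0.   0.2 -3.4]
psu [ 0.43060042 -0.02745696 -0.26314124] -15.076882475401716 [  1.9   3.2  -0.    0.8   0.5   0.5   2.3   5.6  -0.7   0.3  -1.1  -1.
  55.1 102.6   2.3   2.7  -1.1   4.5  -1.   -0.5]
edge [ 0.4614 -0.0195  0.054 ] [ 0.4469 -0.0595  0.054 ] 0.04250813101226449 -19.9169901489839
edge [0.3967 0.0025 0.04  ] [ 0.3844 -0.0364  0.04  ] 0.040804050432673176 -17.54114301062131
```

```bash
python3 -c "
from plan import *
plan([.436,-.0325,.12],[-180,0,-19],3);plan([.436,-.0325,.021],[-180,0,-19],3,p0=[.436,-.0325,.12],e0=[-180,0,-19])"
```

```text
-0.0,-17.6,27.6,-0.9,0.2,1.7
-0.7,-18.1,27.3,-1.0,0.2,1.7
-1.3,-18.5,27.0,-1.0,0.2,1.7
0.0,0.0,33.0,0.0,0.0,0.0
0.0,0.0,33.0,0.0,0.0,0.0
0.0,0.0,33.0,0.0,0.0,0.0
```

```bash
python3 -m inch '[[[100,0,-17.6,27.6,-0.9,0.2,1.7],[100,-0.7,-18,27.3,-1,0.2,1.7],[100,-1.3,-18.5,27,-1,0.2,1.7],[100,0,0,0,0,0,0],[100,0,0,0,0,0,0]]]'
python3 - <<'E'
from look import *; from fit import *
C=look(["wrist"],list(P)+list(Q),"6")
c=C["wrist"];o=bot.get_obs(); print(o["ee_pos"],o["tcp_rot"])
obs=[(c,t,C["wrist",t]) for t in P if ("wrist",t) in C]
if len(obs)>1: r=fitpsu(obs); print(r.x,np.degrees(r.x[2]),r.fun.round(1))
from plan import plan
plan([.436,-.0325,.021],[-180,0,-19],3)
E
```

```text
time: 6.42
ee_pos: [0.4194, -0.0925, 0.1221]
tcp_rot: [-177.2, 0.0, -14.4]
wrist_force: [0.4, -0.0, 0.1]
opening: 0.0853
grasp_force: 0.0
wrist psu_center [([250.3, 238.5], 0.79), ([25.3, 32.5], 0.17)]
wrist psu_groove []
wrist psu_lip []
wrist psu_shoulder [([244.2, 284.5], 0.97)]
wrist rail [([21.7, 31.5], 0.8)]
wrist rail_upper_edge [([473.9, 212.1], 0.58)]
[ 0.41919805 -0.09245054  0.121455  ] [-1.77245697e+02  5.82668375e-02 -1.44032398e+01]
[ 0.43242936 -0.02868409 -0.35713394] -20.462267308099623 [-0.1  1.3  0.1 -1.4]
0.5,-19.1,34.4,-0.9,0.1,1.5
-0.1,-19.7,34.1,-0.9,0.1,1.5
-0.6,-20.2,33.8,-0.9,0.0,1.5
```

View pics/wrist6.png

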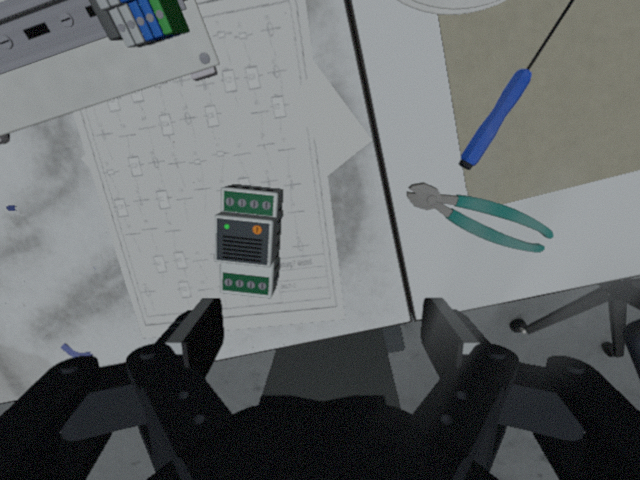

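The wrist view shows the PSU at (250,240), still to the left of the fingers: the lateral shift was not carried out. I'll check the joints.

```bash
python3 -c "
from h import *
o=bot.get_obs()
for k in ['time','q','qd','joint_efforts','ee_pos','tcp_rot','wrist_force']: print(k,np.round(o[k],3))"
```

```text
time 6.775
q [-14.458 -12.435 -15.287  87.209   2.754 179.945]
qd [-0.027  0.071 -0.217 -0.122  0.016  0.037]
joint_efforts [ 3.0000e-03 -3.3442e+01  4.7184e+01  1.9000e-02  1.5600e-01 -0.0000e+00]
ee_pos [ 0.419 -0.092  0.121]
tcp_rot [-1.77246e+02  5.80000e-02 -1.44030e+01]
wrist_force [ 0.591 -0.278  0.523]
```

Joint 6 is at its +180° limit, because the yaw is j1 − j6 + 180. The half-turned grasp (yaw 161) puts joint 6 near 15°, so I'll turn back that way.

```bash
python3 -c "
from plan import *
plan([.436,-.0325,.12],[-180,0,161],17)"
```

```text
0.1,-3.7,0.3,-0.2,-0.5,-10.3
0.7,-3.6,0.2,-0.2,-0.4,-10.3
1.4,-3.4,0.2,-0.2,-0.4,-10.3
2.0,-3.1,0.2,-0.2,-0.4,-10.3
2.5,-2.7,0.2,-0.2,-0.4,-10.3
2.9,-2.2,0.2,-0.2,-0.3,-10.3
3.3,-1.7,0.1,-0.2,-0.3,-10.3
3.5,-1.0,0.1,-0.2,-0.3,-10.3
3.6,-0.4,0.1,-0.2,-0.2,-10.3
3.7,0.3,0.1,-0.2,-0.2,-10.3
3.5,0.9,0.1,-0.2,-0.2,-10.3
3.3,1.5,0.1,-0.2,-0.2,-10.3
3.0,2.1,0.1,-0.2,-0.1,-10.3
2.6,2.6,0.1,-0.2,-0.1,-10.3
2.1,3.0,0.1,-0.2,-0.1,-10.3
1.5,3.3,0.1,-0.2,-0.0,-10.3
0.9,3.6,0.1,-0.2,-0.0,-10.3
```

```bash
python3 -m inch '[[[100,0,-3.7,0.3,-0.2,-0.5,-10.3],[100,0.7,-3.6,0.2,-0.2,-0.4,-10.3],[100,1.4,-3.4,0.2,-0.2,-0.4,-10.3],[100,2,-3.1,0.2,-0.2,-0.4,-10.3],[100,2.5,-2.7,0.2,-0.2,-0.4,-10.3],[100,2.9,-2.2,0.2,-0.2,-0.3,-10.3],[100,3.3,-1.7,0.1,-0.2,-0.3,-10.3],[100,3.5,-1,0.1,-0.2,-0.3,-10.3]]]' && python3 -m inch '[[[100,3.6,-0.4,0.1,-0.2,-0.2,-10.3],[100,3.7,0.3,0.1,-0.2,-0.2,-10.3],[100,3.5,0.9,0.1,-0.2,-0.2,-10.3],[100,3.3,1.5,0.1,-0.2,-0.2,-10.3],[100,3,2.1,0.1,-0.2,-0.1,-10.3],[100,2.6,2.6,0.1,-0.2,-0.1,-10.3],[100,2.1,3,0.1,-0.2,-0.1,-10.3],[100,1.5,3.3,0.1,-0.2,0,-10.3]]]' && python3 -m inch '[[[100,1,3.6,0,-0.2,0,-10.3],[100,0,0,0,0,0,0]]]'
python3 - <<'E'
from look import *; from fit import *
C=look(["wrist"],list(P),"7")
c=C["wrist"];o=bot.get_obs(); print(o["ee_pos"],o["tcp_rot"],o["q"][5])
obs=[(c,t,C["wrist",t]) for t in P if ("wrist",t) in C]
if len(obs)>1: r=fitpsu(obs); print(r.x,np.degrees(r.x[2]),r.fun.round(1))
from plan import plan
plan([.436,-.0325,.021],[-180,0,161],3)
E
```

```text
time: 7.78
ee_pos: [0.427, -0.0639, 0.1205]
tcp_rot: [-178.7, 0.2, 68.4]
wrist_force: [0.1, 0.3, 0.3]
opening: 0.0853
grasp_force: 0.0
time: 8.78
ee_pos: [0.4348, -0.0358, 0.1195]
tcp_rot: [-179.9, 0.3, 150.8]
wrist_force: [-0.4, 0.3, 0.1]
opening: 0.0856
grasp_force: 0.0
time: 9.02
ee_pos: [0.4357, -0.0322, 0.1194]
tcp_rot: [179.9, 0.3, 160.7]
wrist_force: [-0.2, -0.2, -0.3]
opening: 0.0856
grasp_force: 0.0
wrist psu_center [([323.2, 228.6], 0.65)]
wrist psu_groove [([116.0, 260.9], 0.49)]
wrist psu_lip [([116.0, 261.1], 0.62), ([325.2, 228.0], 0.26)]
wrist psu_shoulder [([327.9, 190.8], 0.86)]
[ 0.43563398 -0.0323997   0.11937075] [179.93717678   0.33745244 160.62608989] 15.140007661241263
[ 0.42432084 -0.04916068 -1.07762132] -61.74315334693259 [-25.6   1.5 169.4 -20.7 172.5 -25.3  -1.9  11.2]
0.1,-0.0,32.8,0.0,0.1,-0.1
0.0,-0.0,32.8,0.0,0.1,-0.1
-0.1,-0.0,32.8,0.0,0.1,-0.1
```

```bash
python3 -m inch '[[[100,0,0,33,0,0,0],[100,0,0,33,0,0,0],[100,0,0,32,0,0,0],[40,0,0,0,0,0,0],[40,0,0,0,0,0,0],[40,0,0,0,0,0,0],[40,0,0,0,0,0,0]]]' 60; python3 - <<'E'
from look import *; from fit import *
C=look(["wrist","side"],list(P),"8")
print(bot.get_obs()["q"])
E
```

```text
time: 10.15
ee_pos: [0.4373, -0.0326, 0.0231]
tcp_rot: [179.9, 0.5, 160.7]
wrist_force: [-0.6, -1.0, 6.8]
opening: 0.0343
grasp_force: 3.5
wrist psu_center [([325.1, 266.3], 0.61)]
wrist psu_groove []
wrist psu_lip []
wrist psu_shoulder [([325.1, 209.6], 0.59)]
side psu_center [([261.6, 261.2], 0.73)]
side psu_groove [([274.8, 270.1], 0.72)]
side psu_lip [([270.0, 275.9], 0.59)]
side psu_shoulder [([240.8, 249.9], 0.76), ([296.3, 369.6], 0.36)]
psu_center [ 0.4293 -0.0279  0.0282] rms px 0.2
psu_shoulder [ 0.3974 -0.0172  0.0444] rms px 1.15
[-4.23334723e+00 -1.06501445e+01 -2.46445195e+01  7.55073194e+01
 -4.23509644e-02  1.50178029e+01]
```

View pics/wrist8.png

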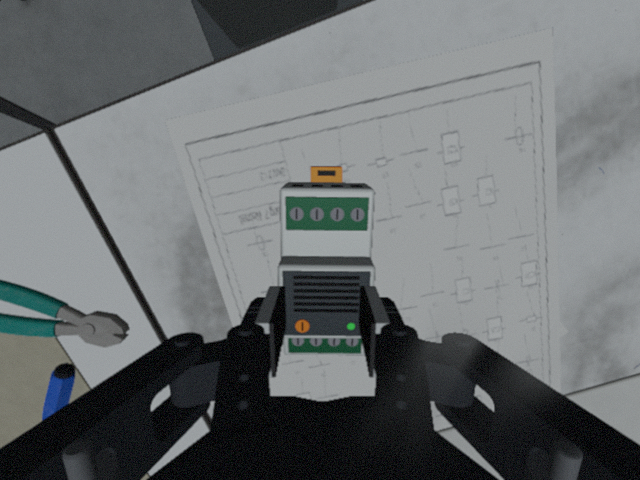

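The wrist view shows the fingers flanking the unit at its nose and upper shoulder, around row 340, with the unit aligned to the tool. The 34 mm opening is puzzling, so I'll close further.

```bash
python3 -m inch '[[[20,0,0,0,0,0,0],[20,0,0,0,0,0,0]]]' 60; python3 - <<'E'
from look import *; from fit import *
c=viewer.camera("wrist"); p=bot.get_obs()
T=Ro.from_euler("xyz",p["tcp_rot"],degrees=True)
for n,X in {"tcp":[0,0,0],"gp":[0,0,-.019],"L":[0,.0225,-.019],"R":[0,-.0225,-.019],"L17":[0,.017,-.019]}.items(): print(n,proj(c,T.apply(X)+p["ee_pos"])[0].round(1))
save(c,"wrist9.png")
E
```

```text
time: 10.9
ee_pos: [0.4381, -0.0329, 0.0241]
tcp_rot: [179.9, 0.6, 160.7]
wrist_force: [-1.7, -1.6, 12.7]
opening: 0.0174
grasp_force: 6.8
tcp [321.7 278.5]
gp [321.6 292.6]
L [366.6 292.6]
R [276.6 292.5]
L17 [355.6 292.6]
```

View pics/wrist9.png

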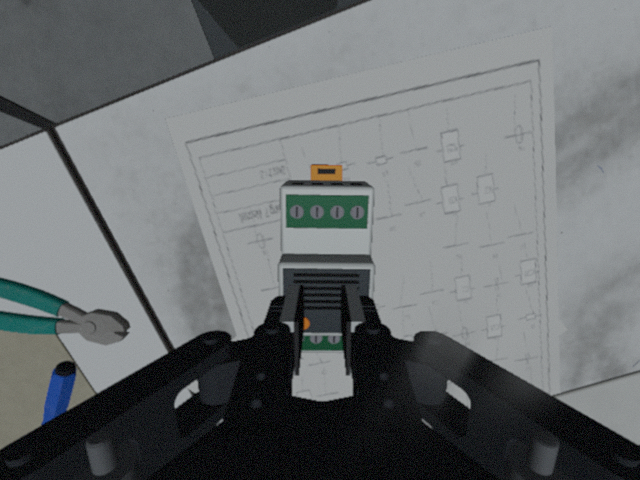

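The pads now lie over the unit's front, with the opening at 17 mm and 12.7 N pushing up. The fingers do not seem to be round the unit, so I'll look from the side.

```bash
python3 - <<'E'
from look import *
c=viewer.camera("side"); p=bot.get_obs(); print(proj(c,p["ee_pos"]),p["ee_pos"],p["q"], p["opening"], p["time"])
w=viewer.camera("wrist"); print(K(w), w["k1"], np.array(w["R"])@p["ee_pos"]+w["t"])
cv2.imwrite("pics/s10.png",cv2.resize(c["pixels"][180:310,180:350,::-1],(784,600),interpolation=2))
E
```

```text
[[267.06301401 264.73465312]] [ 0.43805587 -0.032903    0.02408666] [-4.24311534e+00 -1.06949563e+01 -2.45675669e+01  7.55126207e+01
 -7.30328540e-02  1.50157153e+01] 0.017504362506925965 11.0
[[333.26667321   0.         322.00255138]
 [  0.         333.26667321 244.41745503]
 [  0.           0.           1.        ]] -0.0056229977682587425 [-0.00019593  0.0188476   0.18474455]
```

View pics/s10.png

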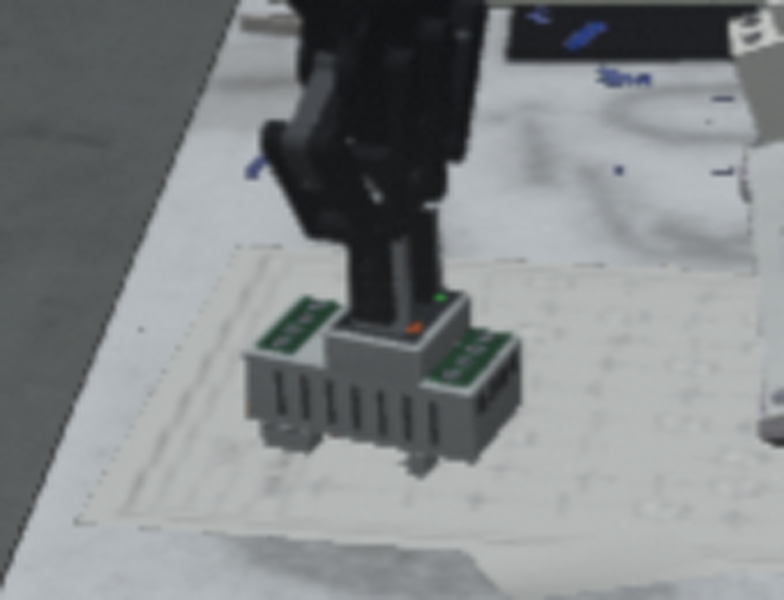

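The side view shows the fingertips resting on top of the nose at crop (375,325), with z reading 0.024. The tips must therefore sit about 28 mm short of the reported TCP. The open fingers' scale in the wrist picture agrees: 202 px for 85 mm puts them 140 mm from the camera, against 185 mm for the TCP. I'll allow for this, lift, open, and go lower.

```bash
python3 -m inch '[[[100,0,0,-10,0,0,0],[100,0,0,0,0,0,0],[100,0,0,0,0,0,0],[100,0,0,0,0,0,0],[100,0,0,0,0,0,0],[100,-1,0,15,0,0,0],[100,-1,0,15,0,0,0],[100,0,0,12,0,0,0]]]' 60; python3 - <<'E'
from look import *
w=viewer.camera("wrist"); save(w,"wrist11.png"); print(bot.get_obs()["q"].round(2))
m=finder.mark_of("wrist","psu_center"); print(m[:1])
E
```

```text
time: 12.05
ee_pos: [0.4377, -0.0331, -0.0124]
tcp_rot: [180.0, 0.3, 160.8]
wrist_force: [-1.1, -0.8, -0.1]
opening: 0.0855
grasp_force: 0.0
[-4.300e+00 -9.170e+00 -2.750e+01  7.150e+01 -2.000e-02  1.494e+01]
[{'position': [328.9, 296.3], 'conf': 0.96}]
```

View pics/wrist11.png

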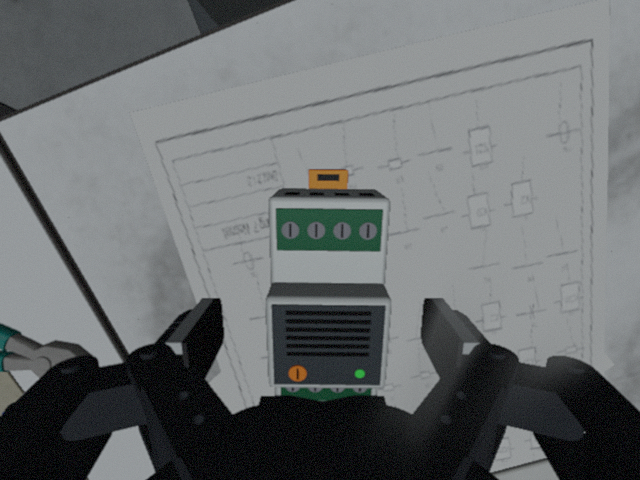

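The wrist view shows the fingers now straddling the nose, which lies at columns 268-388 with the pads at 222 and 425. That was my last picture, so from here I rely on numbers. Now I grip.

```bash
python3 -m inch '[[[30,0,0,0,0,0,0],[30,0,0,0,0,0,0],[30,0,0,0,0,0,0],[30,0,0,0,0,0,0]]]' 80
```

```text
time: 12.65
ee_pos: [0.4391, -0.0331, -0.0097]
tcp_rot: [179.9, 0.4, 160.8]
wrist_force: [1.0, 0.7, 5.4]
opening: 0.0442
grasp_force: 82.2
```

```bash
cat > held.py <<'E'
from look import *; from fit import *
# unit in tool: psu x = -tool x, psu y = tool y, psu z = -tool z ; centre at tool (a, b, c)
def fitheld(obs,free,x0=(0,0,-.0367)):
    x0=np.array(x0)
    o=bot.get_obs(); T=Ro.from_euler("xyz",o["tcp_rot"],degrees=True); F=np.diag([-1,1,-1.])
    def f(v):
        q=x0.copy(); q[free]=v
        return np.concatenate([proj(c,T.apply(F@np.array(P[t])+q)+o["ee_pos"])[0]-u for c,t,u in obs])
    r=least_squares(f,x0[free],loss="soft_l1",f_scale=1.5); return r.x,r.fun.round(1)
E
python3 - <<'E'
from held import *
S=[]
for k in range(2):
    C=look(["side","wrist"],list(P),"12_%d"%k)
    for n in ["side","wrist"]:
        S.append([(C[n],t,C[n,t]) for t in P if (n,t) in C])
for n,s in [("side",S[0]+S[2]),("wrist",S[1]+S[3]),("both",sum(S,[]))]:
    if s: print(n,*fitheld(s,[0])); print(n,*fitheld(s,[0,1,2]))
E
```

```text
side psu_center [([262.7, 263.4], 0.95)]
side psu_groove [([274.4, 273.2], 0.76)]
side psu_lip [([272.7, 274.3], 0.7)]
side psu_shoulder [([240.4, 247.7], 0.78)]
wrist psu_center [([320.6, 290.7], 0.7)]
wrist psu_groove []
wrist psu_lip []
wrist psu_shoulder [([325.3, 222.0], 0.69)]
psu_center [ 0.431  -0.0308  0.0255] rms px 0.09
psu_shoulder [ 0.3971 -0.0172  0.0488] rms px 1.14
side psu_center [([260.8, 261.7], 0.66)]
side psu_groove [([274.6, 271.1], 0.81)]
side psu_lip [([268.0, 273.5], 0.62)]
side psu_shoulder []
wrist psu_center [([322.2, 289.2], 0.63)]
wrist psu_groove []
wrist psu_lip []
wrist psu_shoulder [([324.1, 223.8], 0.82)]
psu_center [ 0.4291 -0.0294  0.0287] rms px 0.52
side [0.00997099] [-0.8 -1.1 -2.  -0.3 -1.8  1.4  2.5  4.6  1.1  0.6 -2.2  1.8  2.9  2.2]
side [-0.02886382 -0.07425601 -0.08926512] [-0.7 -3.3 -0.7 -1.3 -0.7  0.8  0.3  1.1  1.2 -1.6 -0.9  0.8  4.   1.6]
wrist [0.00852135] [ 0.9  0.6 -3.9 -0.2 -0.7  2.1 -2.7 -2. ]
wrist [ 0.00709181  0.00075836 -0.03198017] [ 2.6 -0.7 -1.9  0.9  1.   0.8 -0.7 -0.9]
both [0.00860378] [-0.  -1.  -1.2 -0.2 -1.1  1.6  3.2  4.7  0.9  0.4 -3.9 -0.4  1.9  0.7
 -1.4  1.9  3.6  2.4 -0.7  1.9 -2.7 -2.2]
both [ 0.00896315  0.00075812 -0.03802303] [-0.1 -1.9 -1.3 -1.1 -1.1  0.6  3.2  3.7  2.6  0.9 -1.8 -0.6  1.8 -0.2
 -1.5  1.   3.6  1.4  1.   2.4 -0.6 -2.4]
```

The unit is gripped: opening 44 mm at 82 N, with its centre 8.7 mm behind the TCP along the unit's x. Next I work out the transfer to a hover above the rail's upper edge.

```bash
cat > go.py <<'E'
from plan import *; from fit import Rr
RAIL=np.array([.6117,.0675,.0551]); RYAW=np.radians(.4)
GT=np.array([-.0093,0,-.0197]); F=np.diag([-1,1,-1.])
def pose(xg,yg,zg,th,rail=RAIL):
    "TCP pose with groove corner at rail-frame mm (x from the upper edge) and lower end raised th deg"
    g=Rr(RYAW).apply([.0175+xg/1e3,yg/1e3,zg/1e3])+rail
    R=Ro.from_euler("ZY",[RYAW,np.radians(th-18)])*Ro.from_matrix(F)
    e=R.as_euler("xyz",degrees=True)
    if abs(e[0])<90: e=np.array([e[0]+180,180-e[1],e[2]+180])
    e[2]%=360; return g-R.apply(GT),e
def now(rail=RAIL):
    o=bot.get_obs(); R=Ro.from_euler("xyz",o["tcp_rot"],degrees=True); g=R.apply(GT)+o["ee_pos"]
    x=(R*Ro.from_matrix(F)).apply([1,0,0]); z=Rr(RYAW).inv().apply(x)
    return ((Rr(RYAW).inv().apply(g-rail)-[.0175,0,0])*1e3).round(2), round(np.degrees(np.arctan2(-z[2],z[0])),2), o["wrist_force"].round(1)
E
python3 - <<'E'
from go import *
o=bot.get_obs(); p=np.array(o["ee_pos"]); p[2]+=.12
print(pose(9,0,45,15)); print(now())
t,e=pose(9,0,45,15)
plan(t,e,5,p0=p)
E
```

```text
(array([0.61474092, 0.06752123, 0.08592677]), array([-180. ,    3. ,  180.4]))
(array([-188.05, -102.51,    8.05]), np.float64(17.53), array([0.2, 0.3, 5.6]))
-26.5,30.6,5.1,-0.0,-0.5,-3.9
-28.5,28.7,5.4,-0.1,-0.5,-3.9
-30.3,26.7,5.7,-0.1,-0.5,-3.9
-32.0,24.5,6.0,-0.1,-0.5,-3.9
-33.6,22.2,6.3,-0.2,-0.5,-3.9
```

```bash
python3 -m inch '[[[30,0,0,-40,0,0,0],[30,0,0,-40,0,0,0],[30,0,0,-40,0,0,0],[30,-26.5,30.6,5,0,-0.5,-3.9],[30,-28.5,28.7,5,0,-0.5,-3.9],[30,-30.3,26.7,5,0,-0.5,-3.9],[30,-32,24.5,5,0,-0.5,-3.9],[30,-33.6,22,5,0,-0.5,-3.9]]]' && python3 -m inch '[[[30,0,0,0,0,0,0],[30,0,0,0,0,0,0]]]'
python3 - <<'E'
from go import *; from held import *
print(now())
C=look(["side","top","wrist"],["rail","rail_upper_edge","psu_center","psu_groove","psu_lip","psu_shoulder"],"14")
S=[(C[n],t,C[n,t]) for n in ["side","wrist"] for t in P if (n,t) in C]
print("held",fitheld(S,[0])); print(fitheld(S,[0,2]))
ob=[(C[n],t,C[n,t]) for n in ["side","top","wrist"] for t in Q if (n,t) in C]
r=fitrail(ob); print("rail",r.x,r.fun.round(1))
print(bot.get_obs()["q"].round(1))
E
```

```text
time: 14.65
ee_pos: [0.6137, 0.068, 0.0868]
tcp_rot: [-179.5, 2.7, -179.6]
wrist_force: [0.7, 0.3, -3.8]
opening: 0.0436
grasp_force: 83.1
time: 14.9
ee_pos: [0.6124, 0.0672, 0.087]
tcp_rot: [-179.5, 2.7, -179.7]
wrist_force: [-0.7, 0.5, -3.0]
opening: 0.0442
grasp_force: 82.8
(array([ 7.19, -0.18, 46.62]), np.float64(15.33), array([-0.7,  0.5, -3. ]))
side rail [([369.0, 221.0], 0.76)]
side rail_upper_edge [([377.4, 218.5], 0.93), ([343.8, 177.9], 0.39)]
side psu_center [([366.5, 185.2], 0.58)]
side psu_groove [([376.7, 192.3], 0.81)]
side psu_lip [([372.3, 197.5], 0.92)]
side psu_shoulder [([341.5, 179.3], 0.72)]
top rail [([273.0, 169.6], 0.73)]
top rail_upper_edge []
top psu_center []
top psu_groove []
top psu_lip []
top psu_shoulder [([442.5, 301.5], 0.38)]
wrist rail []
wrist rail_upper_edge []
wrist psu_center [([323.2, 290.8], 0.84)]
wrist psu_groove []
wrist psu_lip []
wrist psu_shoulder [([324.8, 223.7], 0.91)]
rail [0.6158 0.0682 0.0556] rms px 1.46
psu_center [0.6034 0.0681 0.1229] rms px 0.64
psu_shoulder [0.5664 0.0439 0.0815] rms px 81.06
held (array([0.00816494]), array([-1.2,  0.1, -0.9,  1.6,  1.7, -0.3,  3.9, -0.1, -1.2,  1.1, -2.8,
       -1.1]))
(array([ 0.00818876, -0.03678359]), array([-1.2,  0. , -0.9,  1.5,  1.7, -0.3,  3.9, -0.2, -1.2,  1.1, -2.8,
       -1.1]))
rail [ 0.61403853  0.06795846  0.05803409 -0.70522703] [ 1.2 -1.5  0.5  1.  -0.   2.8]
[ 6.7 10.4  3.5 80.4 -0.8  6.4]
```

```bash
cat > rel.py <<'E'
from go import *; from held import *
def side_rel(k=3,tag="r"):
    "groove in rail frame seen by the side camera alone (both at y ~ .0675)"
    ra,gr=[],[]; c=None
    for i in range(k):
        c=viewer.camera("side")
        for t in list(Q)+list(P):
            for d in finder.mark_of("side",t)[:1]: (ra if t in Q else gr).append((t,np.array(d["position"])))
    save(c,"side_%s.png"%tag)
    f=lambda p:np.concatenate([proj(c,Rr(RYAW).apply(Q[t])+[p[0],.0675,p[1]])[0]-u for t,u in ra])
    r=least_squares(f,[.61,.055],loss="soft_l1",f_scale=1.)
    o=bot.get_obs(); R=Ro.from_euler("xyz",o["tcp_rot"],degrees=True)*Ro.from_matrix(F)
    y=o["ee_pos"][1]
    g=lambda p:np.concatenate([proj(c,R.apply(P[t])+[p[0],y,p[1]])[0]-u for t,u in gr])
    s=least_squares(g,[.6,.1],loss="soft_l1",f_scale=1.)
    G=R.apply(P["psu_groove"])+[s.x[0],y,s.x[1]]; rail=np.array([r.x[0],.0675,r.x[1]])
    print("rail side",rail.round(4),"centre side",s.x.round(4),"n",len(ra),len(gr))
    print("rel mm (from edge)",((Rr(RYAW).inv().apply(G-rail)-[.0175,0,0])*1e3).round(1),"now()",now())
if __name__=="__main__": side_rel(4)
E
python3 rel.py
```

```text
rail side [0.6113 0.0675 0.0534] centre side [0.6029 0.1263] n 8 16
rel mm (from edge) [ 9.9 -0.4 50.8] now() (array([ 8.15, -0.1 , 47.28]), np.float64(15.21), array([-0.4, -0.2, -3.7]))
```

```bash
python3 -m inch '[[[30,-2.7,0,12.4,0,0,0],[30,-2.7,0,12.4,0,0,0],[30,-2.8,0,12.3,0,0,0],[30,0,0,0,0,0,0],[30,0,0,0,0,0,0]]]'; python3 rel.py
```

```text
time: 17.98
ee_pos: [0.6232, 0.0671, 0.0513]
tcp_rot: [-179.5, 2.8, -179.7]
wrist_force: [-0.2, -0.5, -3.3]
opening: 0.044
grasp_force: 82.9
rail side [0.6127 0.0675 0.0553] centre side [0.6098 0.0908] n 8 16
rel mm (from edge) [ 3.7 -0.7 13.5] now() (array([ 6.31, -0.44,  9.32]), np.float64(15.21), array([-0.2, -0.8, -3.2]))
```

```bash
python3 -m inch '[[[30,-2.1,0,-0.5,0,0,0],[30,-1.3,0,4.8,0,0,0],[30,-1.3,0,4.8,0,0,0],[30,0,0,0,0,0,0]]]'; python3 -c "
from go import *; print(now())"; python3 -m inch '[[[30,-0.4,0,1.5,0,0,0],[30,0,0,0,0,0,0]]]' | grep -E "ee_pos|force"; python3 -m inch '[[[30,-0.4,0,1.5,0,0,0],[30,0,0,0,0,0,0]]]' | grep -E "ee_pos|force";python3 -c "
from go import *; print(now())"
```

```text
time: 19.88
ee_pos: [0.6279, 0.0669, 0.0415]
tcp_rot: [-179.5, 2.7, -179.7]
wrist_force: [-0.0, -0.3, -3.3]
opening: 0.044
grasp_force: 82.9
(array([ 7.88, -0.55, -1.43]), np.float64(15.28), array([-0. , -0.3, -3.3]))
ee_pos: [0.6287, 0.067, 0.0408]
wrist_force: [-0.4, -0.6, -3.8]
grasp_force: 82.9
ee_pos: [0.6292, 0.0669, 0.0393]
wrist_force: [-0.3, -0.2, -3.6]
grasp_force: 82.9
(array([ 8.39, -0.53, -3.87]), np.float64(15.21), array([-0.3, -0.2, -3.6]))
```

No contact yet at an encoder z of −3.9, as the camera suggested. I'll continue in small steps.

```bash
for i in 1; do python3 -m inch '[[[30,-0.3,0,1.2,0,0,0],[30,0,0,0,0,0,0]]]' | grep -E "ee_pos|wrist"; done; python3 -m inch '[[[30,-0.3,0,1.2,0,0,0],[30,0,0,0,0,0,0]]]' | grep -E "ee_pos|wrist"; python3 -c "
from go import *; print(now())"
```

```text
ee_pos: [0.6295, 0.0669, 0.0381]
wrist_force: [0.1, -0.3, -3.8]
ee_pos: [0.6299, 0.0669, 0.0375]
wrist_force: [-2.5, -0.6, 1.7]
(array([ 8.52, -0.53, -5.81]), np.float64(15.2), array([-2.5, -0.6,  1.7]))
```

Contact came about where the seat plane should meet the edge. I'll back off slightly and slide along the unit's −x (tool +x) until the groove bottoms.

```bash
python3 -m inch '[[[30,1.5,0,-0.4,0,0,0],[30,1.5,0,0,0,0,0],[30,0,0,0,0,0,0]]]' | grep -E "ee_pos|wrist"; python3 -c "
from go import *; print(now())"; python3 -m inch '[[[30,1.5,0,0,0,0,0],[30,1.5,0,0,0,0,0],[30,0,0,0,0,0,0]]]' | grep -E "time|ee_pos|wrist"; python3 -c "
from go import *; print(now())"
```

```text
ee_pos: [0.6266, 0.0669, 0.0369]
wrist_force: [-0.0, -1.3, -3.8]
(array([ 5.24, -0.54, -5.34]), np.float64(15.24), array([-0. , -1.3, -3.8]))
time: 21.62
ee_pos: [0.6238, 0.0669, 0.0371]
wrist_force: [-0.4, 0.3, -4.1]
(array([ 2.55, -0.53, -4.3 ]), np.float64(15.22), array([-0.4,  0.3, -4.1]))
```

```bash
for k in 1; do python3 -m inch '[[[30,1.3,0,0,0,0,0],[30,0,0,0,0,0,0]]]' | grep -E "ee_pos|wrist"; done; python3 -m inch '[[[30,1.3,0,0,0,0,0],[30,0,0,0,0,0,0]]]' | grep -E "ee_pos|wrist";  python3 -m inch '[[[30,1.3,0,0,0,0,0],[30,0,0,0,0,0,0]]]' | grep -E "ee_pos|wrist"; python3 -c "
from go import *; print(now())"
```

```text
ee_pos: [0.6226, 0.0669, 0.0371]
wrist_force: [0.8, 0.1, -3.5]
ee_pos: [0.6219, 0.0669, 0.0372]
wrist_force: [4.8, -0.7, -4.7]
ee_pos: [0.6217, 0.0669, 0.0372]
wrist_force: [9.9, -0.2, -8.2]
(array([ 0.56, -0.52, -3.51]), np.float64(15.02), array([ 9.9, -0.2, -8.2]))
```

```bash
python3 -m inch '[[[30,-1,0,0.8,0,0,0],[30,0,0,0,0,0,0]]]' | grep -E "ee_pos|wrist";python3 -c "
from go import *; print(now())"; python3 -m inch '[[[30,0,0,0.8,0,0,0],[30,0,0,0,0,0,0]]]' | grep -E "ee_pos|wrist"; python3 -m inch '[[[30,1,0,0,0,0,0],[30,0,0,0,0,0,0]]]' | grep -E "time|ee_pos|wrist";python3 -c "
from go import *; print(now())"
```

```text
ee_pos: [0.6219, 0.0669, 0.0368]
wrist_force: [5.7, -0.4, -2.3]
(array([ 0.63, -0.51, -3.99]), np.float64(15.11), array([ 5.7, -0.4, -2.3]))
ee_pos: [0.6219, 0.067, 0.036]
wrist_force: [5.5, 0.4, -1.7]
time: 23.12
ee_pos: [0.6218, 0.067, 0.0361]
wrist_force: [10.3, -0.3, -4.3]
(array([ 0.28, -0.47, -4.56]), np.float64(15.0), array([10.3, -0.3, -4.3]))
```

```bash
python3 -m inch '[[[30,-0.5,0,1,0,0,0],[30,0,0,0,0,0,0]]]' | grep -E "ee_pos|wrist"; python3 -m inch '[[[30,-0.2,0,1,0,0,0],[30,0,0,0,0,0,0]]]' | grep -E "time|ee_pos|wrist";python3 -c "
from go import *; print(now())"
```

```text
ee_pos: [0.6219, 0.067, 0.0353]
wrist_force: [7.3, -0.2, -0.9]
time: 23.62
ee_pos: [0.622, 0.067, 0.0352]
wrist_force: [3.2, 0.2, 5.4]
(array([ 0.21, -0.47, -5.54]), np.float64(15.03), array([3.2, 0.2, 5.4]))
```

The seat plane now bears on the edge with the groove bottomed, so the unit is hooked. I'll rock about the groove corner: per 5° the shift is (−1.75, 0, 0.74) with ay −5.

```bash
python3 -m inch '[[[30,-1.75,0,0.7,0,-5,0],[30,0,0,0,0,0,0]]]' | grep -E "ee_pos|wrist|rot";python3 -c "
from go import *; print(now())"; python3 -m inch '[[[30,-1.6,0,0.7,0,-5,0],[30,0,0,0,0,0,0]]]' | grep -E "time|ee_pos|wrist|rot";python3 -c "
from go import *; print(now(),bot.get_obs()['torque'])"
```

```text
ee_pos: [0.6235, 0.0671, 0.0346]
tcp_rot: [-179.5, 8.1, -179.7]
wrist_force: [6.5, -0.3, 2.6]
(array([-0.07, -0.37, -5.3 ]), np.float64(9.91), array([ 6.5, -0.3,  2.6]))
time: 24.12
ee_pos: [0.6246, 0.067, 0.0339]
tcp_rot: [-179.5, 13.0, -179.6]
wrist_force: [2.9, -0.1, 2.9]
(array([-0.86, -0.4 , -5.35]), np.float64(4.99), array([ 2.9, -0.1,  2.9])) [ 0.05329884 -0.8091063   0.2792654 ]
```

```bash
python3 -m inch '[[[30,-1,0,0.6,0,-3,0],[30,0,0,0,0,0,0]]]' 110 | grep -E "ee_pos|wrist|rot";python3 -c "
from go import *; print(now(),bot.get_obs()['torque'])"; python3 -m inch '[[[30,-0.7,0,0.5,0,-2,0],[30,0,0,0,0,0,0]]]' | grep -E "time|ee_pos|wrist|rot";python3 -c "
from go import *; print(now(),bot.get_obs()['torque'])"
```

```text
ee_pos: [0.6257, 0.067, 0.0338]
tcp_rot: [-179.5, 15.9, -179.6]
wrist_force: [-2.3, 0.2, 8.4]
(array([-0.79, -0.43, -5.21]), np.float64(2.08), array([-2.3,  0.2,  8.4])) [ 0.03660261 -0.03047725  0.26620696]
time: 24.62
ee_pos: [0.6266, 0.0671, 0.0339]
tcp_rot: [-179.5, 17.9, -179.6]
wrist_force: [-5.4, -0.9, 12.7]
(array([-0.57, -0.39, -5.05]), np.float64(0.09), array([-5.4, -0.9, 12.7])) [0.02527649 0.66349492 0.1121871 ]
```

```bash
python3 -m inch '[[[80,0,0,0,0,0,0],[80,0,0,0,0,0,0],[80,0,0,0,0,0,0],[80,0,0,-10,0,0,0],[80,0,0,-25,0,0,0],[80,0,0,-30,0,0,0],[0,20,0,0,0,0,0],[0,22.7,0,0,0,0,0]]]' 60; python3 -m inch '[[[0,0,0,0,0,0,0],[0,0,0,12,0,0,0],[0,0,0,12,0,0,0],[0,0,0,0,0,0,0]]]'; python3 - <<'E'
from go import *; from held import *
print(now())
C=look(["side","wrist"],list(P),"20")
for n in ["side","wrist"]:
    s=[(C[n],t,C[n,t]) for t in P if (n,t) in C]
    # unit pose by tilt and centre (x,z) at y=.067
    f=lambda p:np.concatenate([proj(c,Ro.from_euler("y",np.radians(p[2]-18)).apply(P[t])+[p[0],.067,p[1]])[0]-u for c,t,u in s])
    if len(s)>1: r=least_squares(f,[.607,.07,3.]); print(n,r.x.round(4),r.fun.round(1))
home=Rr(RYAW).apply([0,0,.017])+RAIL-[0,0,.0055]; print("home centre ~",home)
E
```

```text
time: 25.62
ee_pos: [0.5656, 0.0671, 0.0816]
tcp_rot: [-179.5, 17.9, -179.6]
wrist_force: [0.5, 0.0, -0.4]
opening: 0.0324
grasp_force: 0.0
time: 26.12
ee_pos: [0.5727, 0.0667, 0.0557]
tcp_rot: [-179.5, 17.6, -179.6]
wrist_force: [0.0, -0.7, 0.0]
opening: -0.0001
grasp_force: 0.0
(array([-44.96,  -0.38,  32.21]), np.float64(0.37), array([ 0. , -0.7,  0. ]))
side psu_center [([367.4, 215.3], 0.89)]
side psu_groove [([380.1, 218.9], 0.66)]
side psu_lip [([374.5, 226.6], 0.71)]
side psu_shoulder [([342.7, 215.7], 0.82)]
wrist psu_center []
wrist psu_groove []
wrist psu_lip []
wrist psu_shoulder [([323.3, 288.9], 0.83)]
psu_shoulder [0.5693 0.0676 0.0704] rms px 1.77
side [ 0.6049  0.0659 -1.1593] [-2.2  0.5 -2.4  2.1  2.5 -2.2  2.  -0.5]
home centre ~ [0.60644684 0.06746333 0.06576796]
```

```bash
python3 -m inch '[[[0,0,0,12,0,0,0],[0,0,0,3,0,0,0],[0,0,0,0,0,0,0]]]' | grep -E "ee_pos|wrist"; python3 -m inch '[[[0,0,0,2.5,0,0,0],[0,0,0,0,0,0,0]]]' | grep -E "ee_pos|wrist"; python3 -m inch '[[[0,0,0,2.5,0,0,0],[0,0,0,0,0,0,0]]]' | grep -E "time|ee_pos|wrist"
```

```text
ee_pos: [0.5774, 0.0667, 0.0426]
wrist_force: [-0.6, -0.5, 0.6]
ee_pos: [0.5784, 0.0667, 0.0409]
wrist_force: [0.7, -0.5, 0.3]
time: 27.5
ee_pos: [0.5792, 0.0668, 0.0389]
wrist_force: [-1.9, 0.1, 3.1]
```

```bash
python3 -m inch '[[[0,0,0,2.5,0,0,0],[0,0,0,0,0,0,0]]]' | grep -E "ee_pos|wrist"; python3 -m inch '[[[0,0,0,2.5,0,0,0],[0,0,0,0,0,0,0]]]' | grep -E "ee_pos|wrist"; python3 -m inch '[[[0,0,0,2.5,0,0,0],[0,0,0,0,0,0,0]]]' | grep -E "time|ee_pos|wrist"
```

```text
ee_pos: [0.5788, 0.0668, 0.0379]
wrist_force: [-22.8, -1.1, 24.6]
ee_pos: [0.5781, 0.0668, 0.0367]
wrist_force: [-44.0, -1.2, 42.4]
time: 28.25
ee_pos: [0.5781, 0.0669, 0.0362]
wrist_force: [-64.3, -2.6, 63.5]
```

The press was stiff and had a downslope component: the fingertip may be touching the nose wall. I'll back off, shift 7 mm downslope and press gently.

```bash
python3 -m inch '[[[0,0,0,-12,0,0,0],[0,7,0,0,0,0,0],[0,0,0,0,0,0,0]]]' | grep -E "ee_pos|wrist|time"; python3 -c "
from go import *; print(now())"; python3 -m inch '[[[0,0,0,3.5,0,0,0],[0,0,0,0,0,0,0]]]' | grep -E "ee_pos|wrist"; python3 -m inch '[[[0,0,0,1.5,0,0,0],[0,0,0,0,0,0,0]]]' | grep -E "time|ee_pos|wrist"
```

```text
time: 28.62
ee_pos: [0.5705, 0.0666, 0.0397]
wrist_force: [-0.2, 0.4, -0.5]
(array([-52.1 ,  -0.4 ,  17.71]), np.float64(0.27), array([-0.2,  0.4, -0.5]))
ee_pos: [0.572, 0.0666, 0.0365]
wrist_force: [0.1, -0.7, 1.4]
time: 29.12
ee_pos: [0.5718, 0.0667, 0.0357]
wrist_force: [-10.6, 1.0, 8.5]
```

```bash
python3 -m inch '[[[0,0,0,-20,0,0,0],[0,10,0,-40,0,0,0],[0,20,0,-40,0,0,0],[0,0,0,-30,0,0,0],[0,0,0,0,0,0,0]]]' | grep -E "ee_pos|time"; python3 - <<'E'
from go import *; from held import *
S={n:[] for n in ["side","wrist","top"]}
for k in range(2):
    C=look(["side","wrist","top"],list(P)+list(Q),"21_%d"%k)
    for n in S: S[n]+=[(C[n],t,C[n,t]) for t in P if (n,t) in C]
def fit(s):
    f=lambda p:np.concatenate([proj(c,Ro.from_euler("ZY",[np.radians(p[4]),np.radians(p[3]-18)]).apply(P[t])+p[:3])[0]-u for c,t,u in s])
    r=least_squares(f,[.607,.067,.066,2.,0],loss="soft_l1",f_scale=1.5); return r.x.round(4),r.fun.round(1)
print(fit(S["side"]+S["wrist"]+S["top"]))
E
```

```text
time: 29.75
ee_pos: [0.5054, 0.0676, 0.1534]
side psu_center [([364.3, 215.8], 0.89)]
side psu_groove [([383.3, 217.9], 0.86)]
side psu_lip [([377.7, 222.1], 0.68)]
side psu_shoulder [([341.7, 214.3], 0.77)]
side rail []
side rail_upper_edge [([378.3, 218.6], 0.86)]
wrist psu_center []
wrist psu_groove []
wrist psu_lip []
wrist psu_shoulder [([323.1, 278.1], 0.89)]
wrist rail []
wrist rail_upper_edge []
top psu_center [([273.7, 172.8], 0.85)]
top psu_groove [([273.6, 162.2], 0.86)]
top psu_lip []
top psu_shoulder [([272.7, 192.1], 0.61)]
top rail [([275.6, 173.9], 0.79)]
top rail_upper_edge [([271.3, 163.1], 0.59), ([273.4, 194.7], 0.56)]
psu_center [0.6077 0.0657 0.0673] rms px 1.77
psu_groove [0.6338 0.0669 0.0612] rms px 1.33
psu_shoulder [0.571  0.0676 0.0679] rms px 2.78
rail_upper_edge [0.6292 0.071  0.0585] rms px 0.19
side psu_center [([365.4, 214.7], 0.57), ([296.2, 368.7], 0.19)]
side psu_groove [([378.7, 223.7], 0.82), ([377.5, 218.8], 0.67)]
side psu_lip [([380.5, 224.4], 0.79)]
side psu_shoulder [([343.5, 214.4], 0.65)]
side rail [([366.2, 214.9], 0.44)]
side rail_upper_
[... 313 characters left out ...]
 psu_shoulder [([274.6, 194.4], 0.63)]
top rail [([277.5, 175.2], 0.76)]
top rail_upper_edge [([273.0, 163.3], 0.6), ([273.9, 172.7], 0.32)]
psu_center [0.6078 0.0704 0.0669] rms px 0.94
psu_groove [0.6313 0.067  0.0506] rms px 0.7
psu_lip [0.6291 0.0609 0.0513] rms px 1.23
psu_shoulder [0.5707 0.069  0.066 ] rms px 2.2
rail [0.6065 0.0589 0.0716] rms px 0.22
rail_upper_edge [0.6297 0.0684 0.0567] rms px 0.0
(array([ 0.6073,  0.0667,  0.0675, -3.9049, -2.4071]), array([ 2.3, -0.8, -3.9,  2. ,  1.2,  1.3,  4.4,  0.7,  1.2,  0.3,  0.7,
       -3.8, -1.6, -1. ,  2.6,  0.6,  0.6, -0.1, -2.3,  1.5, -0.7,  2.6,
        0.8,  0.5, -0.9,  5.2,  2.1,  1.5,  0.2,  0.6, -2.9, -2.1, -2.8,
        2.9]))
```

The unit sits within about 1-2 mm of home and is not raised. I'll check squareness by touch: the nose should be met exactly 14 mm higher than the shoulder.

```bash
python3 - <<'E'
from go import *
o=bot.get_obs(); print(o["time"],o["ee_pos"],o["tcp_rot"])
A=Rr(RYAW)
ref=np.array([.5720,.0667,.0363])
p=ref+A.apply([.048,0,.022])
plan(p,[-180.,18.,180.4],3,e0=[-180,o["tcp_rot"][1],180.4])
E
```

```text
31.85 [0.50441445 0.06731662 0.15058965] [-179.50218656   17.79166217 -179.59508339]
-25.8,-0.4,35.8,-0.0,-0.1,0.0
-25.7,-0.4,35.8,0.0,-0.1,0.0
-25.7,-0.4,35.8,0.0,-0.1,0.0
```

```bash
python3 -m inch '[[[0,-40,0,25,0,0,0],[0,-37,0,42,0,0,0],[0,0,0,38,0,0,0],[0,0,0,0,0,0,0],[0,0,0,0,0,0,0]]]' | grep -E "time|ee_pos|wrist"; cat > d.py <<'E'
from go import *
o=bot.get_obs(); print("rail-frame mm from shoulder contact",(Rr(RYAW).inv().apply(o["ee_pos"]-np.array([.5720,.0667,.0363]))*1e3).round(2),o["wrist_force"].round(1),o["time"])
E
python3 d.py; python3 -m inch '[[[0,0,0,4,0,0,0],[0,0,0,0,0,0,0]]]' >/dev/null; python3 d.py;  python3 -m inch '[[[0,0,0,1.5,0,0,0],[0,0,0,0,0,0,0]]]' >/dev/null; python3 d.py
```

```text
time: 32.48
ee_pos: [0.6098, 0.0672, 0.0756]
wrist_force: [0.8, 0.6, -0.5]
rail-frame mm from shoulder contact [48.14  0.27 25.69] [ 0.8  0.6 -0.5] 32.475
rail-frame mm from shoulder contact [48.22  0.28 21.4 ] [-0.  -0.8 -0.4] 32.725
rail-frame mm from shoulder contact [47.66  0.17 18.94] [-0.6  0.7  0. ] 32.975
```

```bash
python3 -m inch '[[[0,0,0,2.5,0,0,0],[0,0,0,0,0,0,0]]]' >/dev/null; python3 d.py;  python3 -m inch '[[[0,0,0,1.2,0,0,0],[0,0,0,0,0,0,0]]]' >/dev/null; python3 d.py; python3 -m inch '[[[0,0,0,1.2,0,0,0],[0,0,0,0,0,0,0]]]' >/dev/null; python3 d.py
```

```text
rail-frame mm from shoulder contact [47.4   0.11 16.  ] [-0.1  1.  -0.6] 33.225
rail-frame mm from shoulder contact [47.52  0.12 14.96] [ 0.5 -1.1  0.7] 33.475
rail-frame mm from shoulder contact [47.77  0.15 14.32] [-3.4  0.4  4.2] 33.725
```

The nose is met 14.4 mm above the shoulder, so the unit sits square to within about 0.5° and the foot is in. I'll retreat clear and hand in.

```bash
python3 -m inch '[[[0,0,0,-20,0,0,0],[0,0,0,-40,0,0,0],[0,0,0,-40,0,0,0],[0,20,0,-10,0,0,0],[0,0,0,0,0,0,0],[0,0,0,0,0,0,0]]]' | grep -E "time|ee_pos|wrist"; python3 - <<'E'
from look import *
C=look(["side","top"],["psu_center","psu_shoulder"],"30")
print(bot.job_done())
E
```

```text
time: 34.48
ee_pos: [0.5606, 0.0677, 0.1622]
wrist_force: [-0.3, -0.5, -1.2]
side psu_center []
side psu_shoulder [([343.1, 211.0], 0.57), ([293.3, 367.2], 0.29)]
top psu_center [([270.4, 175.1], 0.62)]
top psu_shoulder [([272.5, 194.4], 0.79)]
psu_shoulder [0.5703 0.0659 0.0765] rms px 1.87
the job is handed in; nothing more can be done
None
```

The power supply is hooked on the rail's upper edge, rocked down and released, and the job was handed in at about 35 s; a touch check showed it square to within about 0.5°, from which I infer the foot clicked in, since I couldn't see it, and the peak wrist force was about 90 N while pressing the shoulder, where the closed fingertip may have touched the nose wall.

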